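# Set a pendant blank under the bench drill

## Robot

A 6-joint arm with a two-finger parallel gripper is mounted at the origin on the work surface. World frame = base frame: x ahead of the robot, y to its left, z up, the work surface at z = 0. Lengths are in m, angles in rad, forces in N, time in s.
With the tool pointing down it reaches from about 0.325 to 0.9 m from the base axis. Payload 6.1 kg.
Tool frame: the origin (TCP) lies midway between the tips of the shut fingers; the grasp point (between the pads) lies 19 mm behind it; z points along the fingers, y is the line along which they close (so a half turn about z gives the same grasp; the last joint's range is limited). The gripper opens to 87 mm and grips with 3 to 60 N. Pads are 19 mm wide; open, the fingers measure 117 mm over their backs; the gripper's body (75 mm by 190 mm) begins 51 mm behind the grasp point.
Start: joints at [1.144, 0.22, 1.526, -0, 1.395, -0.126], TCP at [0.185, 0.597, 0.223] pointing down, gripper open.
Joint ranges: [-2.98, 2.98], [-0.91, 2.08], [0.09, 2.57], [-1.24, 4.39], [0.2, 2.65], [-2.68, 2.68]. Speed limits (rad/s): [2.57, 2.57, 3.01, 3.14, 3.14, 3.14].

## Interface

Orientations are given as a unit quaternion [x, y, z, w].
In Python, from workcell import sense, capture, close_job gives the robot as it stands.
- The arm moves only by the shell command python3 -m creep 'ROWS' [OPENING]. ROWS is JSON, one flat list of numbers, 6 for each row, row after row: the shift along the world's x, y, z as a fraction of full scale, then the turn, a rotation vector about the world's x, y, z as a fraction of full scale. In form: [x, y, z, wx, wy, wz, x, y, z, wx, wy, wz, ...]. A call has 1 to 8 rows; each row shifts and turns the commanded pose from where the row before left it; what a row does not reach is not made up. Full scale, the value 1, is 60 mm for a shift and 10 degrees for a turn. A row lasts 1/8 s, in which the tool goes at most 62.5 mm and 10.7 degrees, less where a joint would pass 70% of its speed; a pose out of reach is approached as far as the arm can. A call with a number of a shift or a turn outside -1 to 1 is refused whole. A call with a gripper value outside its range is refused whole. OPENING is the opening, from 0 (shut) to 1 (fully open), set as the call begins (- or left out, the last holds). The fingers move at their own pace and stop on an object; the grip force is fixed at half the most. Time passes only in rows, so rows that do not move let the fingers close. It gives the time, the measured TCP pose, the force, the opening and the grip force at its end, in the units of the state.
- sense(): the state, without advancing time (a new reading comes with each control period).
- capture(name): name is "side" or "top"; returns a dict with "img" (420x560x3 uint8, red, green, blue), "camera_matrix" (3x3 intrinsics, pixels), "xyz" and "orientation" of the camera in the world. Camera axes: x right, y down, z forward; pixel columns grow to the right and rows downward; lengths in m; the calibration is good to about 2 mm. A picture is of the moment at which its call begins. There is no depth.
- close_job(): hands the job in; it is judged then, once.
The state is a dict: "clock": time; "joint_positions": joint angles; "dq": joint speeds; "joint_efforts": joint torques, N m; "position": TCP position; "tcp_rot": TCP orientation; "ft_force": force on the tool from outside, world axes, zero at the start; "wrist_torque": the same for the moment, N m; "gripper_width": finger opening in m; "grasp_force": force on a finger pad.
Only numpy, scipy, OpenCV 4.12 (cv2) and the standard library are available. Lean on these libraries where they do the work, as an engineer would, in place of code of your own. Each camera call takes 0.05 s, during which the arm holds its last target. There are 200 camera calls.

## Task

The round brass pendant blank needs a starter hole somewhere in its red waste spot. Slide the board that carries it along the bench, keeping it flat on the bench, until the drill bit points straight down at the red spot, then let go and leave it lying there. Leave the other board, with the square copper blank, where it is.

Things in the scene. Friction and masses are not known exactly. Their poses are not given: they have to be found in the camera images.
- brass_board: Plywood board 190 (x) by 76 (y) by 12 mm, 0.14-0.28 kg, loose on the bench (z = 0). Origin: centre of underside, z up. A dark wood grip block, 50 mm along x, 24 mm across y, stands on it, centred at x = -60 mm, 12 to 50 mm above the bench: pinch it across the 24 mm. A round brass blank (58 mm diameter, 3 mm thick) is fixed on it at x = +60 mm, with a 26 mm red spot at its centre.
- red_spot (a point): Centre of the red spot (26 mm diameter) on the round brass blank, 16 mm above the bench; 120 mm from the middle of the grip block, along the board's +x.
- bit_tip (a point): Tip of the fixed drill bit (4 mm steel, points down), 34 mm above the bench: the blank passes under it, the grip block does not. Straight above: chuck 24 mm across from 66 mm up, black handpiece 26 mm across to 210 mm, blue arm at 150-180 mm running along the point's +x (within 18 degrees of world x) to a column 150 mm behind. Grey foot, 140 wide, 18 high, starts 90 mm behind the tip.
- copper_board: The other board, to be left alone: same size, grip block and red spot, but with a square copper blank (52 mm). Loose on the bench. Origin: centre of its underside, x along its length towards the blank, z up.
Mind the look-alikes: they are no part of the job. Leave any blue or pink look-alike of the brass_board alone.

How it is judged:
At the end, for the whole second after the job is handed in: The tip of the drill bit stands over the red spot of the brass blank (within 13 mm of its centre, seen from above), and the board lies flat on the bench (within 4 mm), level and at rest (horizontal distance between red_spot and bit_tip below 0.013 m and height (world z) of brass_board below 0.004 m and angle between brass_board's own z axis and vertical below 0.06 rad and linear speed of brass_board below 0.02 m/s and angular speed of brass_board below 0.15 rad/s); the robot touches nothing.
It fails at once if the brass board is lifted more than 15 mm off the bench, instead of being slid (height (world z) of brass_board above 0.015 m).
It fails at once if the brass board is tipped by more than 15 degrees (angle between brass_board's own z axis and vertical above 0.26 rad).
It fails at once if the board with the copper blank is moved by more than 20 mm (distance of copper_board from where it was at the start of the episode above 0.02 m).
It also fails if it takes over 42 s, if anything falls off the work surface, if the arm or the gripper's body presses on something with over 40 N, if the wrist force passes 120 N, or if a joint passes its speed limit or range.

## Working session

There is one attempt and no reset: what is moved stays moved. The work goes in short steps, Python scripts to look and compute and a shell command to move; the robot and the scene stay as the last step left them, time stands still between calls to the robot, and variables do not carry over. Pictures are saved under pics/ and viewed, at most 10 in all, crops included, and the job is handed in when it is done.

```bash
mkdir -p pics; cat > h.py <<'E'
import numpy as np, cv2, pickle
from scipy.spatial.transform import Rotation as R
from workcell import sense, capture
def snap(n,f):
    c=capture(n); cv2.imwrite(f'pics/{f}.png',c['img'][:,:,::-1]); pickle.dump(c,open(f'pics/{f}.pkl','wb')); return c
def load(f): return pickle.load(open(f'pics/{f}.pkl','rb'))
def ray(c,u,v):
    d=np.linalg.inv(np.array(c['camera_matrix']))@[u,v,1]; return np.array(c['xyz']),R.from_quat(c['orientation']).apply(d)
def at(c,u,v,z):
    o,d=ray(c,u,v); return o+d*(z-o[2])/d[2]
def proj(c,p):
    q=np.array(c['camera_matrix'])@R.from_quat(c['orientation']).inv().apply(np.array(p)-c['xyz']); return q[:2]/q[2]
def tri(c1,p1,c2,p2):
    o1,d1=ray(c1,*p1);o2,d2=ray(c2,*p2)
    s=np.linalg.lstsq(np.c_[d1,-d2],o2-o1,rcond=None)[0]; a=o1+s[0]*d1;b=o2+s[1]*d2
    return (a+b)/2,np.linalg.norm(a-b)
E
python3 - <<'E'
from h import *
for n in('top','side'):
    c=snap(n,n+'0'); print(c['xyz'],R.from_quat(c['orientation']).as_matrix().round(2).tolist(),c['camera_matrix'])
print(sense())
E
```

```text
[0.32770651 0.06498751 1.34575638] [[0.02, -0.99, 0.12], [-1.0, -0.02, 0.01], [-0.01, -0.12, -0.99]] [[526.46712719   0.         278.85235269]
 [  0.         526.46712719 210.48024241]
 [  0.           0.           1.        ]]
[ 0.05714259 -0.50506858  0.63304756] [[0.78, -0.4, 0.48], [-0.63, -0.48, 0.62], [-0.01, -0.78, -0.62]] [[390.43558694   0.         282.16079558]
 [  0.         390.43558694 213.04189353]
 [  0.           0.           1.        ]]
{'clock': 0.1, 'joint_positions': array([ 1.14387830e+00,  2.21155280e-01,  1.52751125e+00,  2.39376936e-06,
        1.39472649e+00, -1.26079147e-01]), 'dq': array([-0.00051413, -0.00345327, -0.00157698, -0.0001336 , -0.00017203,
       -0.00136543]), 'joint_efforts': array([ 1.03245773e-03, -4.95950139e+01, -3.88516009e+01,  7.03234551e-02,
        5.16169367e-02, -1.76132875e-05]), 'position': array([0.18495123, 0.59640521, 0.221534  ]), 'tcp_rot': array([ 1.49852997e-01,  9.88707879e-01, -8.65669987e-04, -2.46873446e-04]), 'ft_force': array([ 0.31580554, -0.20855047,  0.32304536]), 'wrist_torque': array([-0.01983454,  0.02369303,  0.03024156]), 'grasp_force': 0.0, 'gripper_width': 0.08708234782065626}
```

View pics/top0.png

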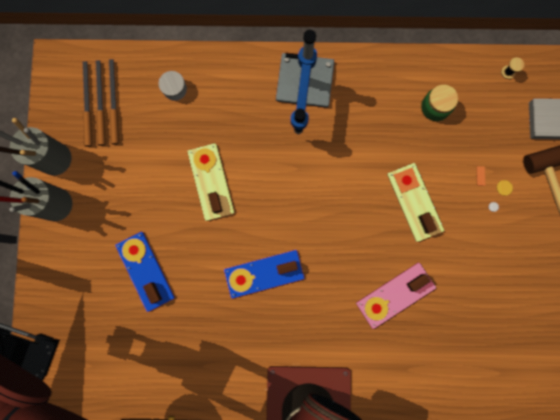

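View pics/side0.png

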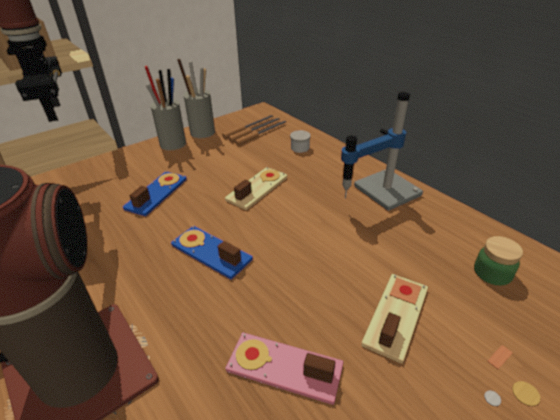

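Top view: there are five boards. Two are blue at (145,272) and (264,274), and one is pink at (397,296); these are look-alikes. The pale board at (416,202) carries the square copper blank. The pale board at (210,182) carries the round blank (red spot at 204,159) and fits the description. The drill press is at (300,120). I'll confirm with crops.

```bash
python3 - <<'E'
from h import *
t=load('top0')['img'][:,:,::-1]; s=load('side0')['img'][:,:,::-1]
a=cv2.resize(t[135:230,170:265],(570,570),interpolation=cv2.INTER_CUBIC)
cv2.imwrite('pics/a.png',a)
b=np.hstack([cv2.resize(s[130:205,315:375],(400,500),interpolation=cv2.INTER_CUBIC),cv2.resize(t[90:140,280:320],(400,500),interpolation=cv2.INTER_CUBIC)])
cv2.imwrite('pics/b.png',b)
E
```

```text
(no output)
```

View pics/a.png

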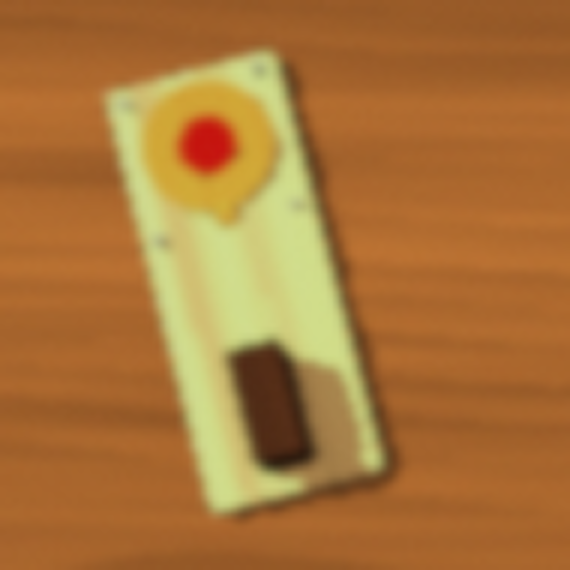

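View pics/b.png

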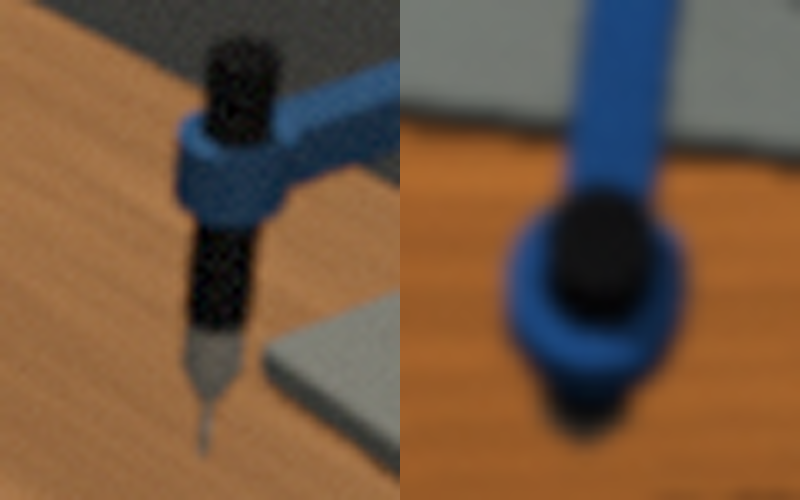

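Crop a confirms a plain board with a round brass blank: red spot at about (204.5,159) and grip block top at about (215,202). In crop b the bit tip is at side (345.6,198.2), and the handpiece top is at top-view (300,114).

```bash
python3 - <<'E'
from h import *
t=load('top0');s=load('side0')
print('tip side',at(s,345.6,198.2,.034),'hand top',at(t,300,114.1,.21))
def red(c,box):
    x0,y0,x1,y1=box;i=c['img'][y0:y1,x0:x1].astype(int)
    m=(i[...,0]>120)&(i[...,1]<60)&(i[...,2]<60); v,u=np.nonzero(m); return u.mean()+x0,v.mean()+y0,m.sum()
r=red(t,(190,145,220,175)); r2=red(s,(255,165,285,185)); print(r,r2,'spot',at(t,*r[:2],.016),at(s,*r2[:2],.016))
# board corners from crop a (6x)
f=lambda u,v:(170+u/6-.4,135+v/6-.4)
C=[at(t,*f(*p),z)[:2] for p,z in [((107,92),.012),((275,50),.012),((385,470),.012),((215,515),.012)]]
C=np.array(C);print(C.round(4).tolist(),'sides',np.linalg.norm(C-np.roll(C,-1,0),axis=1).round(4)); print('centre',C.mean(0))
d=(C[0]+C[1]-C[2]-C[3])/2;print('yaw deg',np.degrees(np.arctan2(d[1],d[0])))
ux=d/np.linalg.norm(d);print('grip by centre',C.mean(0)-.06*ux,'spot by centre',C.mean(0)+.06*ux)
B=[at(t,*f(*p),.05) for p in [(229,352),(278,342),]];print('block top edge',B)
for n,uv in [('foot',(277,102)),('foot2',(331,107))]: print(n,at(t,*uv,.018))
print('foot top far',at(t,286,57,.018),at(t,335,68,.018))
print('copper', at(t,416,202,.012))
print('tool y',R.from_quat(sense()['tcp_rot']).as_matrix().round(3).tolist())
E
```

```text
tip side [0.68811687 0.0319529  0.034     ] hand top [0.68384271 0.03448038 0.21      ]
(np.float64(204.08510638297872), np.float64(158.61702127659575), np.int64(47)) (np.float64(269.27272727272725), np.float64(174.45454545454547), np.int64(11)) spot [0.62296119 0.27522658 0.016     ] [0.62101929 0.27054958 0.016     ]
[[0.6462, 0.3199], [0.6658, 0.2478], [0.4836, 0.1952], [0.4632, 0.267]] sides [0.0747 0.1897 0.0746 0.1905]
centre [0.56467992 0.25745163]
yaw deg 16.107385212555094
grip by centre [0.50703532 0.24080532] spot by centre [0.62232453 0.27409794]
block top edge [array([0.52747252, 0.25767933, 0.05      ]), array([0.53198133, 0.23742785, 0.05      ])]
foot [0.77575372 0.08964245 0.018     ]
foot2 [ 0.76417746 -0.05107298  0.018     ]
foot top far [0.89864655 0.06799592 0.018     ] [ 0.87006389 -0.06110302  0.018     ]
copper [ 0.5187798  -0.26934768  0.012     ]
tool y [[-0.955, 0.296, -0.001], [0.296, 0.955, -0.002], [0.0, -0.002, -1.0]]
```

The measurements agree: board sides are 75 × 190 mm, both cameras see the spot, and the board's yaw is 16°. Next I move above the grip block at (0.507,0.241) with a +33° turn.

```bash
python3 -m creep '[0.67,-0.74,0,0,0,0.42,0.67,-0.74,0,0,0,0.42,0.67,-0.74,0,0,0,0.42,0.67,-0.74,0,0,0,0.42,0.67,-0.74,0,0,0,0.42,0.67,-0.74,0,0,0,0.42,0.67,-0.74,0,0,0,0.42,0.67,-0.74,0,0,0,0.42]' 0.8; cat > st.py <<'E'
from h import *
s=sense();T=R.from_quat(s['tcp_rot']).as_matrix()
print('clock',s['clock'],'pos',s['position'].round(4),'tooly deg',np.degrees(np.arctan2(T[1,1],T[0,1])).round(2),'zaxis',T[:,2].round(3),'F',s['ft_force'].round(1),'w',round(s['gripper_width'],4),'g',round(s['grasp_force'],1))
E
python3 st.py
```

```text
clock: 1.1
position: [0.5076, 0.2401, 0.2223]
tcp_rot: [-0.144, 0.99, 0.0, -0.0]
ft_force: [-0.1, 0.9, 0.0]
gripper_width: 0.0695
grasp_force: 0.0
clock 1.1 pos [0.5076 0.2401 0.2223] tooly deg 106.5 zaxis [-0.  0. -1.] F [-0.1  0.9  0. ] w 0.0695 g 0.0
```

```bash
python3 -m creep '[0,0.01,-0.6,0,0,0,0,0,-0.6,0,0,0,0,0,-0.6,0,0,0,0,0,-0.6,0,0,0,0,0,-0.5,0,0,0,0,0,-0.3,0,0,0,0,0,-0.13,0,0,0,0,0,0,0,0,0]' && python3 -m creep '[0,0,0,0,0,0,0,0,0,0,0,0,0,0,0,0,0,0,0,0,0,0,0,0,0,0,0,0,0,0,0,0,0,0,0,0]' 0; python3 st.py
```

```text
clock: 2.1
position: [0.5069, 0.2424, 0.0229]
tcp_rot: [-0.142, 0.99, -0.0, 0.0]
ft_force: [-0.0, 0.1, -0.2]
gripper_width: 0.0695
grasp_force: 0.0
clock: 2.85
position: [0.5068, 0.2423, 0.0228]
tcp_rot: [-0.142, 0.99, -0.0, 0.0]
ft_force: [0.4, 0.1, 0.6]
gripper_width: 0.0241
grasp_force: 30.0
clock 2.85 pos [0.5068 0.2423 0.0228] tooly deg 106.37 zaxis [ 0. -0. -1.] F [0.4 0.1 0.6] w 0.0241 g 30.0
```

```bash
python3 -m creep '[0.13,-0.3,0,0,0,0,0.13,-0.5,0,0,0,0,0.13,-0.6,0,0,0,0,0.13,-0.6,0,0,0,0,0.13,-0.6,0,0,0,0,0.13,-0.6,0,0,0,0,0.13,-0.5,0,0,0,0,0.13,-0.3,0,0,0,0]' && python3 -m creep '[0,0,0,0,0,0,0,0,0,0,0,0]'; python3 - <<'E'
from h import *
import st
t=snap('top','top1');s=snap('side','side1')
cv2.imwrite('pics/c.png',np.hstack([cv2.resize(t['img'][85:185,265:345,::-1],(400,500),interpolation=cv2.INTER_CUBIC),cv2.resize(s['img'][150:230,310:374,::-1],(400,500),interpolation=cv2.INTER_CUBIC)]))
E
```

```text
clock: 3.85
position: [0.5694, 0.0003, 0.0228]
tcp_rot: [-0.141, 0.99, 0.0, -0.0]
ft_force: [-1.0, 1.8, 2.0]
gripper_width: 0.0237
grasp_force: 30.0
clock: 4.1
position: [0.5692, 0.0026, 0.0228]
tcp_rot: [-0.142, 0.99, -0.0, 0.0]
ft_force: [-0.2, -1.1, 0.6]
gripper_width: 0.0236
grasp_force: 30.0
clock 4.1 pos [0.5692 0.0026 0.0228] tooly deg 106.37 zaxis [ 0. -0. -1.] F [-0.2 -1.1  0.6] w 0.0236 g 30.0
```

View pics/c.png

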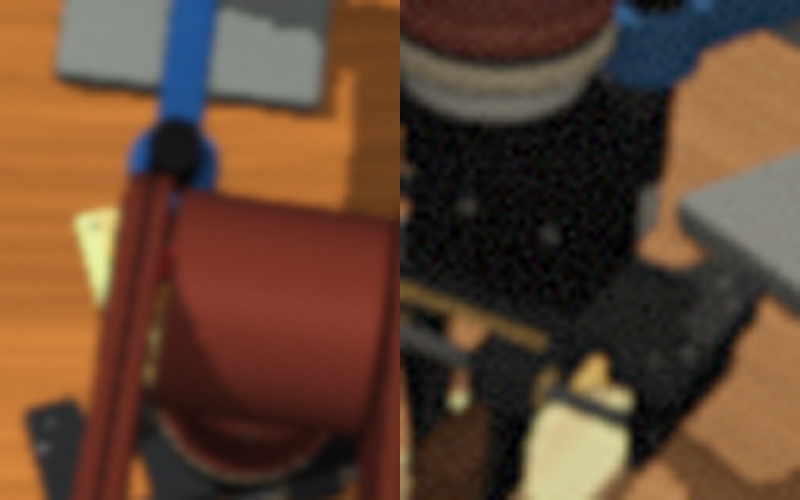

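Both views are blocked by the arm: the top view shows only a corner of the board beside the bit, and the side view shows the gripper. Dead reckoning puts the spot within about 3 mm of the bit. I release, rise just clear of the block, back away in −x and check.

```bash
python3 -m creep '[0,0,0,0,0,0,0,0,0,0,0,0,0,0,0,0,0,0,0,0,0,0,0,0]' 0.8 && python3 -m creep '[0,0,0.4,0,0,0,0,0,0.5,0,0,0,0,0,0.4,0,0,0,-0.6,0,0.3,0,0,0,-0.9,0,0.5,0,0,0,-0.9,0,0.5,0,0,0,-0.5,0.5,0.5,0,0,0,-0.2,0.8,0.2,0,0,0]' && python3 -m creep '[0,1,0,0,0,0,0,1,0,0,0,0,0,1,0,0,0,0,0,1,0,0,0,0,0,1,0,0,0,0,0,0,0,0,0,0]'; python3 - <<'E'
from h import *
t=snap('top','top2');s=snap('side','side2')
cv2.imwrite('pics/d.png',np.hstack([cv2.resize(t['img'][85:215,260:340,::-1],(369,600),interpolation=cv2.INTER_CUBIC),cv2.resize(s['img'][160:280,300:385,::-1],(425,600),interpolation=cv2.INTER_CUBIC)]))
E
```

```text
clock: 4.7
position: [0.5691, 0.0025, 0.0227]
tcp_rot: [-0.142, 0.99, 0.0, -0.0]
ft_force: [0.8, -0.7, 0.5]
gripper_width: 0.0558
grasp_force: 0.0
clock: 5.7
position: [0.383, 0.0803, 0.223]
tcp_rot: [-0.141, 0.99, -0.0, 0.002]
ft_force: [0.1, 0.0, -0.2]
gripper_width: 0.0697
grasp_force: 0.0
clock: 6.45
position: [0.3821, 0.3835, 0.2199]
tcp_rot: [-0.145, 0.989, 0.0, -0.001]
ft_force: [-0.2, -1.0, -0.4]
gripper_width: 0.0698
grasp_force: 0.0
```

View pics/d.png

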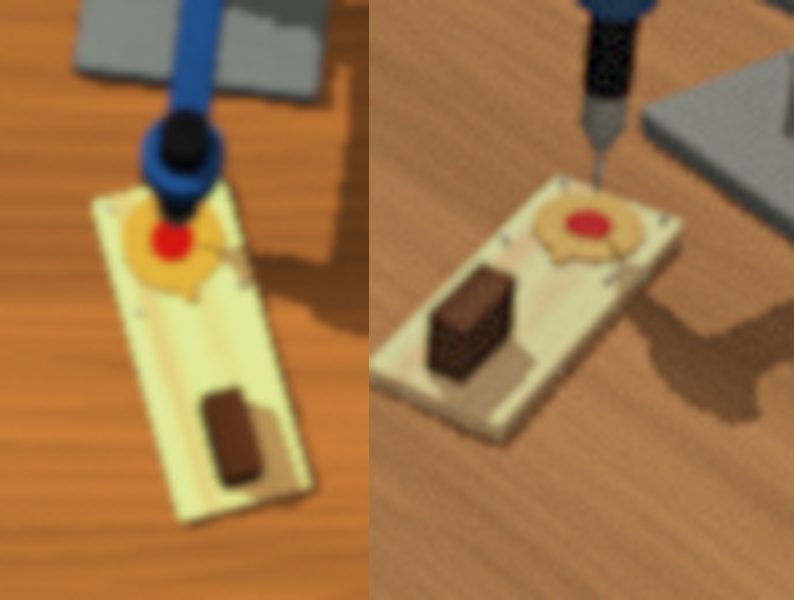

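The board sits flat with the bit above the brass blank. Top view: spot at about (297.3,137.2). Side view: spot at (343.8,204.8) and tip at (345.7,197.5).

```bash
python3 - <<'E'
from h import *
t=load('top2');s=load('side2')
f=lambda u,v:(260+u/4.615-.4,85+v/4.615-.4)
g=lambda u,v:(300+(u-369)/5-.4,160+v/5-.4)
print('spot top',at(t,*f(172,241),.016),'side',at(s,*g(588,224),.016)); print('tip side',at(s,*g(598,186),.034))
C=np.array([at(t,*f(*p),.012)[:2] for p in [(92,203),(226,178),(314,488),(182,523)]])
print(np.linalg.norm(C-np.roll(C,-1,0),axis=1)); d=(C[0]+C[1]-C[2]-C[3])/2;u=d/np.linalg.norm(d)
d2=(C[1]+C[0]-C[2]-C[3]);print('centre',C.mean(0),'spot by corners',C.mean(0)+.06*u,np.degrees(np.arctan2(u[1],u[0])))
# tip via handpiece axis: top of handpiece, in top view
print('hand',at(t,*f(186,140),.21)); print('proj of tip guess .687,.033 in top & side',proj(t,[.687,.033,.034]),proj(s,[.687,.033,.034]))
print('shadow/bit none; copper', proj(t,[.5188,-.2693,.012]))
E
```

```text
spot top [0.68394152 0.0366681  0.016     ] side [0.68294525 0.0326417  0.016     ]
tip side [0.69215401 0.03657591 0.034     ]
[0.07696377 0.18345646 0.07591761 0.18911187]
centre [0.62463487 0.01840651] spot by corners [0.68227749 0.03505966] 16.114190656041917
hand [0.68192509 0.03467293 0.21      ]
proj of tip guess .687,.033 in top & side [298.49344705 133.83479903] [345.00261881 198.17837615]
shadow/bit none; copper [415.98113838 201.9918768 ]
```

The spot-to-tip offset looks like 3–9 mm depending on the tip reading, which is too little margin against 13 mm. I'll average frames and enlarge the tip.

```bash
python3 - <<'E'
from h import *
L=[capture('side') for _ in range(10)]; T=[capture('top') for _ in range(4)]
c=L[0]; c['img']=np.mean([x['img'] for x in L],0).astype(np.uint8); t=T[0]; t['img']=np.mean([x['img'] for x in T],0).astype(np.uint8)
pickle.dump(c,open('pics/side3.pkl','wb'))
cv2.imwrite('pics/e.png',cv2.resize(c['img'][175:215,325:365,::-1],(600,600),interpolation=cv2.INTER_CUBIC))
def red(c,box):
    x0,y0,x1,y1=box;i=c['img'][y0:y1,x0:x1].astype(float)
    w=np.clip(i[...,0]-2*np.maximum(i[...,1],0)-20,0,None); v,u=np.mgrid[y0:y1,x0:x1]; return (u*w).sum()/w.sum(),(v*w).sum()/w.sum()
r=red(c,(335,199,355,212));print(r,at(c,*r,.016))
# where points at height .034 above spot / offsets lie in side crop coordinates
S=at(c,*r,.016)
for dx in(0,.005,.01): print(dx,(proj(c,S+[dx,0,.018])-[325,175]+.5)*15)
E
```

```text
(np.float64(343.46080910240204), np.float64(204.4266750948167)) [0.68298428 0.03246022 0.016     ]
0 [293.39481734 365.43356183]
0.005 [313.82383511 354.44715123]
0.01 [334.15510886 343.51330587]
```

View pics/e.png

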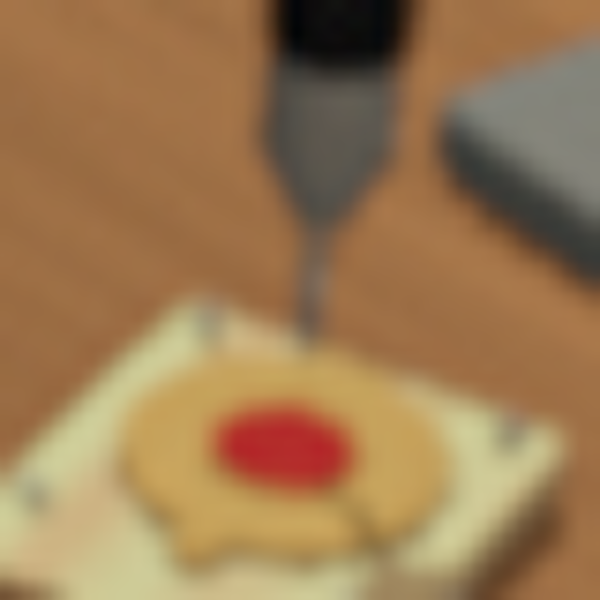

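In the averaged crop the tip ends at about (307,348). A tip exactly over the spot centre would appear at (293,365). With about 4 crop px per mm, the offset is about 6 mm. Both points come from the same camera, so calibration error cancels, and a reading error large enough to exceed 13 mm would be about 25 crop px. The board is flat and released, so I hand in.

```bash
python3 -c "
from workcell import close_job
print(close_job())"
```

```text
the job is handed in; nothing more can be done
None
```

The job is handed in, with no verdict returned: the brass board was slid under the drill, released and lies flat, with the bit about 6 mm from the red spot's centre by camera (limit 13 mm); I never went near the copper board.

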